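# Lay the straightedge to the board and reset the tripped vacuum switch

## Robot

A 6-joint arm with a two-finger parallel gripper is mounted at the origin on the work surface. World frame = base frame: x ahead of the robot, y to its left, z up, the work surface at z = 0. Lengths are in m, angles in degrees, forces in N, time in s.
With the tool pointing down it reaches from about 0.3 to 0.75 m from the base axis. Payload 8.5 kg.
Tool frame: the origin (TCP) lies midway between the tips of the shut fingers; the grasp point (between the pads) lies 19 mm behind it; z points along the fingers, y is the line along which they close (so a half turn about z gives the same grasp; the last joint's range is limited). The gripper opens to 85 mm and grips with 20 to 120 N. Pads are 22 mm wide; open, the fingers measure 114 mm over their backs; the gripper's body (76 mm by 85 mm) begins 54 mm behind the grasp point. The pads swing forward as they close: fully open they stand 13 mm farther back than shut.
Start: joints at [53.784, 21.807, 74.336, -0, 83.858, -12.336], TCP at [0.223, 0.503, 0.231] pointing down, gripper open.
Joint ranges: [-178.18, 178.18], [-50.72, 133.34], [12.68, 142.11], [-81.47, 261.47], [9.98, 163.14], [-165.26, 165.26]. Speed limits (degrees/s): [136.94, 136.94, 180, 180, 180, 180].

## Interface

Orientations are given as a 3x3 rotation matrix whose columns are the frame's x, y, z axes.
In Python, from rig import monitor, optics, close_job, models gives the robot as it stands.
- The arm moves only by the tool step_arm, never from a script. Its arguments are lists of equal length, an entry for each row: "fingers": the closure, from -1 (fully open) to 1 (shut); "travel": the shift along the tool's x, y, z scaled (see below), a list of three; "twist": the turn about the tool's z scaled (see below). In form: {"fingers": [fingers, ...], "travel": [[tx, ty, tz], ...], "twist": [twist, ...]}. A call has 1 to 10 rows; each row shifts and turns the commanded pose from where the row before left it, along the tool's axes as they then stand; what a row does not reach is not made up. The controller multiplies each number of a shift by 100 mm and each number of a turn by pi rad. A row lasts 1/8 s, in which the tool goes at most 62.5 mm and 10.7 degrees, less where a joint would pass 70% of its speed; a pose out of reach is approached as far as the arm can. A call with a number of a shift or a turn outside -1 to 1 is refused whole. A call with a gripper value outside its range is refused whole. The fingers move at their own pace and stop on an object; "force" is the grip in N (left out, the last holds). Time passes only in rows, so rows that do not move let the fingers close. It gives the time, the measured TCP pose, the force, the opening and the grip force at its end, in the units of the state.
- monitor.observe(): the state, without advancing time (a new reading comes with each control period).
- optics.get_image(name): name is "side" or "top" or "wrist"; returns (picture, depth): 400x640x3 uint8, blue, green, red; 400x640 float32, m along the optical axis (not along the pixel's ray), 0 where there is no reading.
- optics.get_calibration(name): a dict with "vertical_fov" (degrees; the focal length in pixels is half the picture's height over the tangent of half this angle, whatever the lens; pixels are square), "cx", "cy" (the principal point, pixels), "distortion" ([k1, k2, p1, p2, k3] as OpenCV has them; the pictures are not rectified), "world_from_camera" (4x4, takes a point from camera to world coordinates). Camera axes: x right, y up, looking along -z (the intrinsics and any distortion apply to the point x, -y, -z); pixel columns grow to the right and rows downward; lengths in m; the calibration is good to about 2 mm. A picture is of the moment at which its call begins: read the wrist's pose just before it. get_calibration takes no time and is no camera call; for the wrist camera it gives the pose at the moment of the call.
- close_job(): hands the job in; it is judged then, once.
Trained networks look in the newest picture that a camera, given by its name, has taken for a name from the list of things; names that differ only in an ending like _2 or _b are one class to them, and where a whole thing is asked for, a point or a joint stands for the part that bears it (a point fixed in the world has none). Each returns a list of dicts, best first, with "confidence" (0 to 1); they miss things now and then, are a little off and sometimes report something else, mostly with a low value. They report only what shows in the picture. A call takes as long as a camera call. They do not tell look-alikes from the thing itself.
- models.trace(camera, query): "mask" (400x640 bool, what is visible of it) and "point" ([column, row] in pixels, amid what is visible of it).
- models.landmark_of(camera, query): "point" ([column, row] in pixels: a listed point, or the origin of a listed thing).
The state is a dict: "time_s": time; "q": joint angles; "qvel": joint speeds; "joint_efforts": joint torques, N m; "position": TCP position; "tool_rot": TCP orientation; "ft_force": force on the tool from outside, world axes, zero at the start; "wrist_torque": the same for the moment, N m; "grip_width": finger opening in m; "gripper_force": force on a finger pad.
Only numpy, scipy, OpenCV 4.12 (cv2) and the standard library are available. Lean on these libraries where they do the work, as an engineer would, in place of code of your own. Each camera call takes 0.05 s, during which the arm holds its last target. There are 200 camera calls.

## Task

The switch of the vacuum hold-down has tripped and its lever hangs halfway. First lay the aluminium straightedge, rib up, flat on the vacuum plate with its long edge flush against the board's long edge that faces the robot, centred along that edge to within about 2 cm, and let go of it; then reset the switch by pushing the lever fully to off and after that throwing it fully on. The straightedge must stay flush, and the glue bottle, jar, mallet and offcut must stay where they are.

Things in the scene. Friction and masses are not known exactly. Their poses are not given: they have to be found in the camera images.
- guide: Straightedge: aluminium bar 180 mm long (its y), 64 wide (x), 8 thick, with an upright grip rib 14 mm wide (x), 140 long (y) along its middle, rising to 42 mm above the underside. Loose, 0.2 to 0.45 kg, 2 to 6 N to slide; starts flat on the bench, rib up, between plate and switch, its length pointing roughly away from the robot. Origin: centre of the underside, z up. Same either way round.
- plate: The vacuum plate: a dark steel slab 260 (x) x 240 (y) x 15 mm (z) with a grid of small dark dots on top, fixed to the bench. Origin: centre of its underside on the bench; top face at z = 15 mm.
- board: Workpiece: brown wooden board 100 (x) x 200 (y) x 18 mm (z), a dark plug near each corner, fixed on the plate. Origin: centre of its underside, on the plate's top. x points away from the robot: the long edge facing the robot is at x = -50 mm; a straightedge flush there has its origin at x = -82, z = 0 mm in this frame. The plate is bare for 65 mm or more before that edge.
- trip_box: Trip switch: grey enclosure 170 (x) x 90 (y) x 60 mm (z), fixed, a black lever in a slot along its top. Origin: centre of its underside. x is the swing direction, off to on. The off end of the top (x = -66 mm, the end nearer the robot) has a round white boss 28 mm across, the on end (x = +66) a straight white rib 60 mm long, crosswise; both are marks 4 mm high.
- trip_lever (a joint): Lever swing, rad: 0 = fully off (leaning 0.45 rad to the off end, at its stop), 0.45 = upright, 0.9 = fully on (leaning 0.45 rad to the on end, at its stop). Tripped: 0.3 to 0.6. No spring: stiff with friction, 2 to 5 N at the crossbar, and stays where left. Pivot along the box's y at x = 0, z = 45 mm in the box's frame.
- lever_bar (a point): Centre of the lever's crossbar: black round bar 18 mm thick, 70 mm long, parallel to the box's y, at the lever's end 95 mm from the pivot. The stem below is 10 mm thick along the swing, 18 across. The bar's centre is 140 mm above the bench with the lever upright, and 131 mm at either stop, where it is 41 mm along x from the box's centre.
- glue: Bystander: white glue bottle, 60 mm across, 160 mm tall, loose. Origin: centre of its underside.
- jar: Bystander: jar with a metal lid, 72 mm across, 85 mm tall, loose. Origin: centre of its underside.
- mallet: Bystander: wooden mallet lying down, loose; head 65 (x) x 120 (y) x 55 mm, the handle reaching 170 mm to -x. Origin: under the middle of the head.
- offcut: Bystander: pale wooden offcut 60 (x) x 130 (y) x 30 mm, loose, between the robot and the work. Origin: centre of its underside.
Things that resemble listed ones, but are neither listed nor needed, are in the scene too. Several things look just like the guide: the one meant starts farthest to the robot's left.

How it is judged (in metres and radians):
On the way, in this order (a step that is already met when the one before it is completed fails the run):
1. the straightedge lies on the plate, flush against the board edge that faces the robot, released (x of guide in the frame of board between -0.0845 and -0.0795 m and y of guide in the frame of board between -0.03 and 0.03 m and z of guide in the frame of board between -0.004 and 0.004 m and angle between the y axis of guide and the y axis of board, either way round below 0.025 rad and angle between guide's own z axis and vertical below 0.06 rad and contact force between the fingers and guide below 0.2 N and linear speed of guide below 0.01 m/s), for 0.2 s.
2. the lever is pushed fully off (value of joint trip_lever below 0.07 rad), for 0.1 s.
3. the lever is thrown fully on (value of joint trip_lever above 0.83 rad), for 0.1 s.
At the end, for the whole second after the job is handed in: The straightedge lies released and at rest, rib up, on the plate (height within 4 mm), within 2.5 mm of the board edge that faces the robot, parallel within 0.025 rad, level within 0.06 rad, its middle within 30 mm of the edge's middle; the lever is fully on (over 0.83 of 0.9 rad) (all of step 1 and value of joint trip_lever above 0.83 rad); the robot touches nothing.
It fails at once if the glue is moved more than 15 mm (distance of glue from where it was at the start of the episode above 0.015 m).
It fails at once if the jar is moved more than 15 mm (distance of jar from where it was at the start of the episode above 0.015 m).
It fails at once if the mallet is moved more than 15 mm (distance of mallet from where it was at the start of the episode above 0.015 m).
It fails at once if the offcut is moved more than 15 mm (distance of offcut from where it was at the start of the episode above 0.015 m).
It also fails if it takes over 64 s, if anything falls off the work surface, if the arm or the gripper's body presses on something with over 40 N, if the wrist force passes 120 N, or if a joint passes its speed limit or range.

## Working session

There is one attempt and no reset: what is moved stays moved. The work goes in short steps, Python scripts to look and compute and a tool call to move; the robot and the scene stay as the last step left them, time stands still between calls to the robot, and variables do not carry over. Pictures are saved under pics/ and viewed, at most 10 in all, crops included, and the job is handed in when it is done.

Besides the shell and the picture viewer there is one more tool, called after "Request:" by a JSON object that holds its "method" and its "body", one argument or row to a line. step_arm: Moves the arm, as the interface text tells. Its arguments: {"type":"object","properties":{"fingers":{"type":"array","items":{"type":"number"}},"travel":{"type":"array","items":{"type":"array","items":{"type":"number"}}},"twist":{"type":"array","items":{"type":"number"}},"force":{"type":"number"}},"required":["fingers","travel","twist"]}

```bash
mkdir -p pics; cat > h.py <<'E'
import numpy as np, cv2
from rig import monitor, optics, close_job, models
def K(c):
    f=200/np.tan(np.radians(c['vertical_fov'])/2)
    return np.array([[f,0,c['cx']],[0,f,c['cy']],[0,0,1.]]),np.array(c['distortion'],float)
def rays(c,uv):
    k,d=K(c); n=cv2.undistortPoints(np.array(uv,float).reshape(-1,1,2),k,d).reshape(-1,2)
    return np.c_[n[:,0],-n[:,1],-np.ones(len(n))]
def world(c,uv,depth):
    T=np.array(c['world_from_camera']); p=rays(c,uv)*np.array(depth,float).reshape(-1,1)
    return p@T[:3,:3].T+T[:3,3]
def onz(c,uv,z):
    T=np.array(c['world_from_camera']); r=rays(c,uv)@T[:3,:3].T
    return T[:3,3]+r*((z-T[2,3])/r[:,2])[:,None]
def cloud(c,mask,dep):
    v,u=np.nonzero(mask&(dep>0)); return world(c,np.c_[u,v],dep[v,u])
E
python3 - <<'E'
from h import *
for n in ['top','side']:
    im,d=optics.get_image(n); cv2.imwrite(f'pics/{n}0.png',im); np.save(f'{n}0.npy',d)
    c=optics.get_calibration(n); print(n,np.round(c['world_from_camera'],3).tolist(),c['distortion'])
    for q in ['guide','plate','board','trip_box','trip_lever','glue','jar','mallet','offcut']:
        for r in models.trace(n,q):
            P=cloud(c,r['mask'],d)
            print(n,q,round(r['confidence'],2),np.round(r['point']),np.round(np.median(P,0),3) if len(P) else None,r['mask'].sum())
            np.save(f'm_{n}_{q}.npy',r['mask']) if 0 else None
print(monitor.observe())
E
```

```text
top [[-0.003, 0.987, -0.162, 0.314], [-1.0, -0.004, -0.005, -0.117], [-0.006, 0.162, 0.987, 1.319], [0.0, 0.0, 0.0, 1.0]] [-0.11689946  0.          0.          0.          0.        ]
top guide 0.91 [444. 275.] [ 0.283 -0.479  0.008] 1201
top guide 0.61 [288. 189.] [ 0.547 -0.012  0.008] 1175
top guide 0.56 [454. 152.] [ 0.651 -0.536  0.008] 1106
top plate 0.64 [359. 175.] [ 0.585 -0.236  0.032] 2108
top plate 0.56 [376. 208.] [ 0.483 -0.273  0.014] 4102
top board 0.58 [359. 173.] [ 0.585 -0.236  0.032] 2100
top board 0.23 [269. 110.] [0.788 0.048 0.051] 1259
top trip_box 0.97 [194. 188.] [0.541 0.266 0.059] 2058
top trip_box 0.72 [187. 188.] [0.539 0.27  0.145] 180
top trip_lever 0.61 [183. 187.] [0.539 0.269 0.145] 176
top trip_lever 0.39 [287. 186.] [ 0.551 -0.013  0.008] 1148
top trip_lever 0.35 [213. 120.] [0.761 0.215 0.08 ] 559
top glue 0.62 [348. 119.] [ 0.742 -0.202  0.105] 474
top jar 0.76 [214. 119.] [0.762 0.215 0.08 ] 551
top mallet 0.93 [268. 111.] [0.788 0.048 0.051] 1349
top mallet 0.39 [349. 120.] [ 0.743 -0.2    0.104] 509
top offcut 0.73 [382. 277.] [ 0.286 -0.285 
[... 1121 characters left out ...]
38575563e+01, -1.23358648e+01]), 'qvel': array([-0.04509782, -0.02774058,  0.14110383, -0.01991329, -0.02488116,
       -0.01436671]), 'joint_efforts': array([-1.32955691e-03, -4.48329628e+01, -2.31462872e+01, -2.97362585e-04,
        5.53060945e-04, -1.36854726e-05]), 'position': array([0.2226747 , 0.50290853, 0.23134924]), 'tool_rot': array([[-9.14381203e-01,  4.04854312e-01,  4.51617392e-05],
       [ 4.04854314e-01,  9.14381201e-01,  5.36003937e-05],
       [-1.95946948e-05,  6.72951174e-05, -9.99999998e-01]]), 'ft_force': array([-0.2616763 ,  0.10546242,  0.30879035]), 'wrist_torque': array([ 0.04880319, -0.00750173, -0.02393902]), 'gripper_force': 0.0, 'grip_width': 0.0851516330259838}
```

View pics/top0.png

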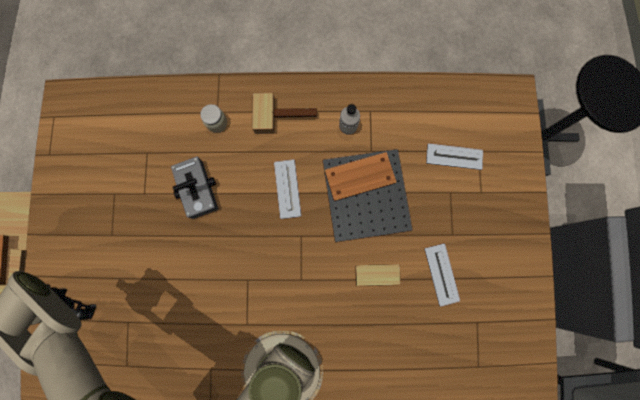

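View pics/side0.png

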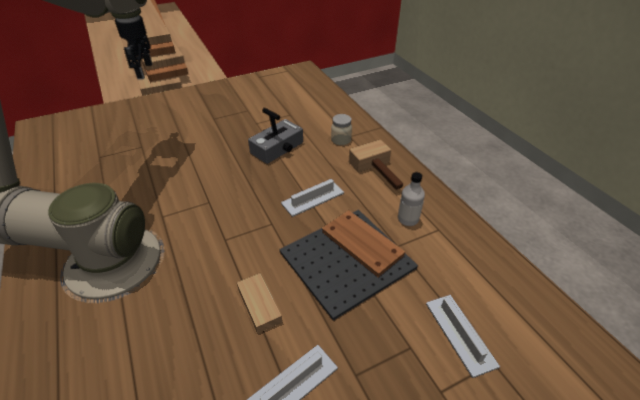

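```bash
python3 - <<'E'
import cv2
im=cv2.imread('pics/top0.png')
cv2.imwrite('pics/top0c.png',cv2.resize(im[130:260,150:440],None,fx=2.7,fy=2.7,interpolation=cv2.INTER_CUBIC))
E
```

```text
(no output)
```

View pics/top0c.png

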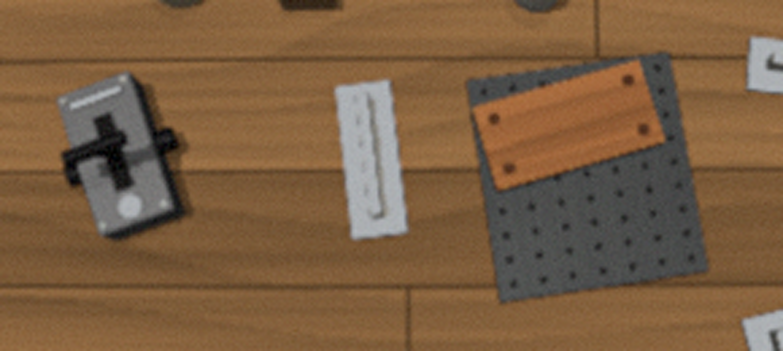

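The guide candidates in the top view are (288,189), (455,157) and (442,275). The one meant is (288,189): it is farthest left and lies between plate and switch, and the crop confirms this. The boss (off end) is at about (198,206) and the on rib at about (184,166). The lever is roughly upright.

```bash
cat >> h.py <<'E'
def rect(P):
    (x,y),(w,h),a=cv2.minAreaRect(P[:,:2].astype(np.float32)*1000)
    if w<h: w,h,a=h,w,a+90
    a=(a+90)%180-90   # long axis angle rel. x
    return np.round([x,y],1),np.round([w,h],1),round(a,2)
E
python3 - <<'E'
from h import *
for n in ['top','side']:
    im,d=optics.get_image(n); c=optics.get_calibration(n)
    for q,zr in [('guide',None),('board',(.025,.042)),('trip_box',(.052,.07)),('trip_lever',(.12,.16)),('offcut',None),('glue',None)]:
        R=models.trace(n,q)
        if q=='guide': R=[r for r in R if abs(np.median(cloud(c,r['mask'],d)[:,1]))<.1]
        if q=='trip_lever': R=[r for r in R if cloud(c,r['mask'],d)[:,2].max()>.12 and np.median(cloud(c,r['mask'],d)[:,1])>.2]
        r=R[0]
        P=cloud(c,r['mask'],d)
        if q=='guide':
            g=P[:,2]<.016; print(n,'flange',rect(P[g])); 
            t=P[:,2]>.034; print(n,'rib',rect(P[t]),t.sum()) if t.sum()>5 else 0
            continue
        if zr: P=P[(P[:,2]>zr[0])&(P[:,2]<zr[1])]
        print(n,q,r['confidence'],rect(P),np.round(np.median(P,0),4), np.round(np.percentile(P[:,2],[5,95]),4))
    for q in ['lever_bar','board','guide','trip_box']:
        for r in models.landmark_of(n,q): print(n,q,round(r['confidence'],2),np.round(r['point'],1),np.round(onz(c,[r['point']],{'lever_bar':.14,'board':.015}.get(q,0))[0],4))
E
```

```text
top flange (array([552.5,  -8.6]), array([184.6,  67.8]), 8.07)
top rib (array([551.2, -10. ]), array([138.4,  14.1]), 6.94) 206
top board 0.8 (array([ 586.3, -236.9]), array([201.4, 101.6]), -73.68) [ 0.5853 -0.2359  0.0317] [0.0276 0.036 ]
top trip_box 0.67 (array([551.2, 274.9]), array([173.6,  91.3]), 20.43) [0.5425 0.2701 0.0598] [0.0551 0.0648]
top trip_lever 0.76 (array([539.1, 270.8]), array([69. , 18.5]), -68.6) [0.5382 0.2697 0.1458] [0.1381 0.1504]
top offcut 0.7 (array([ 287.2, -283.3]), array([128.5,  60.5]), -88.58) [ 0.2861 -0.2827  0.0288] [0.0244 0.0331]
top glue 0.69 (array([ 769.5, -217.2]), array([98.3, 59.2]), -45.19) [ 0.7433 -0.2001  0.1038] [0.0141 0.1596]
top lever_bar 0.52 [183.6 183.2] [0.5445 0.2734 0.14  ]
top board 0.62 [361.5 177.1] [ 0.5856 -0.2424  0.015 ]
top guide 0.9 [288.3 187.4] [ 0.5567 -0.0142  0.    ]
top guide 0.85 [440.5 274.3] [ 0.2848 -0.4813  0.    ]
top guide 0.69 [456.2 151.9] [ 0.6707 -0.5506  0.    ]
top trip_box 0.87 [198.1 190. ] [0.5496 0.2716 0.    ]
side flange (array([552.7, -12.9]), array([178.9,  65.5]), 6.78)
side rib (array(
[... 253 characters left out ...]
0674] [0.0651 0.0685]
side trip_lever 0.68 (array([540. , 265.8]), array([70.5, 15.9]), -67.96) [0.541  0.2597 0.1438] [0.125  0.1488]
side offcut 0.58 (array([ 290.1, -287.1]), array([132.4,  65.2]), -88.76) [ 0.286  -0.3012  0.0284] [0.0094 0.031 ]
side glue 0.85 (array([ 791.9, -170.4]), array([161.9,  66.9]), 49.44) [ 0.745  -0.2191  0.0855] [0.0108 0.1585]
side lever_bar 0.44 [271.  113.6] [0.5421 0.2663 0.14  ]
side board 0.61 [363.8 245.8] [ 0.5892 -0.2489  0.015 ]
side guide 0.89 [312.6 200.7] [ 0.5498 -0.0217  0.    ]
side guide 0.88 [458.1 333.6] [ 0.6534 -0.5434  0.    ]
side guide 0.86 [294.1 385.2] [ 0.2883 -0.4884  0.    ]
side trip_box 0.65 [273.4 149.8] [0.5383 0.2661 0.    ]
```

Request:
{"method": "step_arm", "body": {
  "fingers": [-1,-1,-1,-1,-1,-1,-1,-1,-1,-1],
  "travel": [
    [0,0,0],
    [0,0,0],
    [0,0,0],
    [0,0,0],
    [-0.2,-0.42,0],
    [-0.2,-0.42,0],
    [-0.2,-0.42,0],
    [-0.2,-0.42,0],
    [-0.2,-0.42,0],
    [-0.2,-0.42,0]
  ],
  "twist": [-0.045,-0.045,-0.045,-0.038,0,0,0,0,0,0],
  "force": 60
}}

```text
time_s: 3.35
position: [0.3742, 0.2668, 0.2315]
tool_rot: [[-0.992, -0.126, 0.0], [-0.126, 0.992, 0.0], [-0.0, 0.0, -1.0]]
ft_force: [1.4, 0.6, 0.1]
grip_width: 0.0854
gripper_force: 0.0
```

```bash
cat >> h.py <<'E'
def go(xy,z=None,yaw=None):
    s=monitor.observe(); R=s['tool_rot']; p=s['position']
    t=np.array([xy[0],xy[1],p[2] if z is None else z])
    ya=np.degrees(np.arctan2(R[1,1],R[0,1]))
    print('t',round(s['time_s'],2),'pos',p.round(4),'yaw',round(ya,2),'zax',R[:,2].round(3),'shift x100mm',((t-p)@R*10).round(3),'twist',None if yaw is None else round((ya-yaw)/180,4),'F',np.round(s['ft_force'],1),'w',round(s['grip_width'],4),'gf',round(s['gripper_force'],1))
E
python3 -c "
from h import *
go((.552,-.011),None,97.2)"
```

```text
t 3.35 pos [0.3742 0.2668 0.2315] yaw 97.26 zax [ 0.  0. -1.] shift x100mm [-1.413 -2.98   0.   ] twist 0.0003 F [1.4 0.6 0.1] w 0.0854 gf 0.0
```

Request:
{"method": "step_arm", "body": {
  "fingers": [-1,-1,-1,-1,-1,-1,-1,-1],
  "travel": [
    [-0.2,-0.43,0],
    [-0.2,-0.43,0],
    [-0.2,-0.43,0],
    [-0.2,-0.43,0],
    [-0.2,-0.42,0],
    [-0.2,-0.42,0],
    [-0.2,-0.42,0],
    [0,0,0]
  ],
  "twist": [0,0,0,0,0,0,0,0]
}}

```text
time_s: 4.35
position: [0.5511, -0.0122, 0.2306]
tool_rot: [[-0.992, -0.123, -0.0], [-0.123, 0.992, -0.0], [0.0, -0.0, -1.0]]
ft_force: [-0.1, -1.2, 0.2]
grip_width: 0.0852
gripper_force: 0.0
```

```bash
python3 - <<'E'
from h import *
c=optics.get_calibration('wrist'); im,d=optics.get_image('wrist'); cv2.imwrite('pics/w1.png',im)
for r in models.trace('wrist','guide'):
    P=cloud(c,r['mask'],d); print(r['confidence'],r['mask'].sum(),np.round(np.median(P,0),4))
    f=P[P[:,2]<.02]; t=P[(P[:,2]>.035)&(P[:,2]<.05)]
    for a in (f,t):
        if len(a)>10: print(len(a),rect(a),a[:,2].mean())
go((.552,-.011),None,97.2)
E
```

```text
0.68 10098 [ 0.5429 -0.0148  0.0092]
8064 (array([555.9, -13. ]), array([185. ,  66.8]), 6.61) 0.008881019182606559
1982 (array([553.3, -13.6]), array([138.4,  14. ]), 7.02) 0.04278710061880402
t 4.45 pos [ 0.5498 -0.0097  0.2311] yaw 97.23 zax [-0.001  0.    -1.   ] shift x100mm [-0.02  -0.016 -0.   ] twist 0.0002 F [0.2 0.1 0.1] w 0.0856 gf 0.0
```

View pics/w1.png

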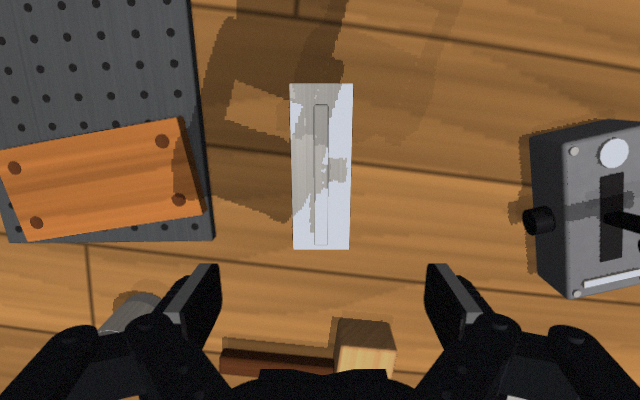

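Request:
{"method": "step_arm", "body": {
  "fingers": [-1,-1,-1,-1,-1,-1,-1,-1,0,1],
  "travel": [
    [-0.03,-0.035,0],
    [0,0,0.4],
    [0,0,0.4],
    [0,0,0.4],
    [0,0,0.4],
    [0,0,0.3],
    [0,0,0.29],
    [0,0,0],
    [0,0,0],
    [0,0,0]
  ],
  "twist": [0,0,0,0,0,0,0,0,0,0]
}}

```text
time_s: 5.7
position: [0.5541, -0.0129, 0.0137]
tool_rot: [[-0.992, -0.127, 0.002], [-0.127, 0.992, -0.001], [-0.002, -0.001, -1.0]]
ft_force: [0.3, 0.2, 0.3]
grip_width: 0.0517
gripper_force: 0.0
```

Request:
{"method": "step_arm", "body": {
  "fingers": [1,1,1,1,1,1],
  "travel": [
    [0,0,0],
    [0,0,0],
    [0,0,0],
    [0,0,0],
    [0,0,-0.2],
    [0,0,-0.3]
  ],
  "twist": [0,0,0,0,0,0]
}}

```text
time_s: 6.45
position: [0.5525, -0.0128, 0.0617]
tool_rot: [[-0.992, -0.126, -0.004], [-0.126, 0.992, 0.001], [0.004, 0.001, -1.0]]
ft_force: [1.7, -0.2, -4.5]
grip_width: 0.013
gripper_force: 58.7
```

Request:
{"method": "step_arm", "body": {
  "fingers": [1,1,1,1,1,1,1,1,1,1],
  "travel": [
    [0,0,-0.5],
    [0,0,0],
    [0,0,0],
    [0,0,0],
    [0,0,0],
    [0,0,0],
    [0,0,0],
    [0,0,0],
    [0,0,0],
    [0,0,0]
  ],
  "twist": [0,0.05,0.05,0.05,0.05,0.05,0.05,0.05,0.05,0.05]
}}

```text
time_s: 7.7
position: [0.5529, -0.0128, 0.1116]
tool_rot: [[-0.275, 0.961, -0.002], [0.961, 0.275, 0.0], [0.001, -0.002, -1.0]]
ft_force: [-0.9, 0.2, -3.4]
grip_width: 0.013
gripper_force: 58.9
```

```bash
python3 - <<'E'
from h import *
# board refined from top (arm out of the way?) plus wrist view
for n in ['top','wrist','side']:
    c=optics.get_calibration(n); im,d=optics.get_image(n)
    for r in models.trace(n,'board')[:2]:
        P=cloud(c,r['mask'],d); P=P[(P[:,2]>.025)&(P[:,2]<.042)]
        if len(P)>20: print(n,r['confidence'],len(P),rect(P))
b=np.array([.5868,-.2375]); a=np.radians(16.3); ux=np.array([np.cos(a),np.sin(a)])
for off in (-.082,-.092): print(off,b+off*ux)
go(b-.094*ux,None,16.3)
E
```

```text
top 0.86 2065 (array([ 585.8, -236.9]), array([201.1, 100.3]), -73.78)
side 0.58 2440 (array([ 588.1, -238.4]), array([203.2, 104. ]), -74.38)
-0.082 [ 0.50809597 -0.26051467]
-0.092 [ 0.49849791 -0.26332134]
t 8.0 pos [ 0.5533 -0.0129  0.1121] yaw 16.4 zax [-0.001  0.    -1.   ] shift x100mm [-2.248 -1.253 -0.   ] twist 0.0006 F [-0.2  0.2 -4.1] w 0.0134 gf 58.9
```

Request:
{"method": "step_arm", "body": {
  "fingers": [1,1,1,1,1,1,1,1,1,1],
  "travel": [
    [-0.45,-0.25,0],
    [-0.45,-0.25,0],
    [-0.45,-0.25,0],
    [-0.45,-0.25,0],
    [-0.45,-0.25,0],
    [0,0,0],
    [0,0,0.3],
    [0,0,0.3],
    [0,0,0.1],
    [0,0,0]
  ],
  "twist": [0,0,0,0,0,0.001,0,0,0,0]
}}

```text
time_s: 9.25
position: [0.4966, -0.2636, 0.0423]
tool_rot: [[-0.278, 0.961, -0.0], [0.961, 0.278, 0.0], [0.001, -0.0, -1.0]]
ft_force: [-0.5, 0.2, -4.8]
grip_width: 0.013
gripper_force: 59.3
```

```bash
python3 - <<'E'
from h import *
c=optics.get_calibration('wrist'); im,d=optics.get_image('wrist'); cv2.imwrite('pics/w2.png',im)
for q in ['guide','board']:
  for r in models.trace('wrist',q)[:2]:
    P=cloud(c,r['mask'],d); P=P[(P[:,2]>.012)&(P[:,2]<.06)]
    if len(P)>20: print(q,r['confidence'],len(P),rect(P),np.median(P[:,2]))
b=np.array([.5865,-.2373]); a=np.radians(16.2); ux=np.array([np.cos(a),np.sin(a)])
go(b-.082*ux,.0275,16.2)
E
```

```text
guide 0.98 25513 (array([ 490. , -249.5]), array([156.4,  71.8]), -76.76) 0.03824371525845255
board 0.59 63360 (array([ 593.1, -227.2]), array([183.8, 118.2]), -73.69) 0.033792391835934646
t 9.4 pos [ 0.4971 -0.2642  0.0435] yaw 16.11 zax [ 0.002 -0.001 -1.   ] shift x100mm [0.009 0.113 0.16 ] twist -0.0005 F [-0.7 -1.1 -4.9] w 0.013 gf 59.3
```

View pics/w2.png

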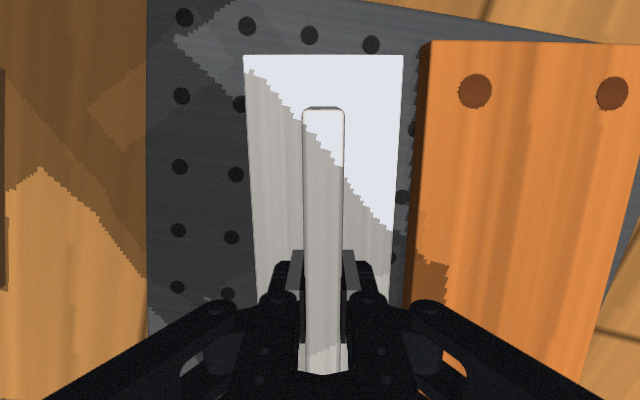

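Request:
{"method": "step_arm", "body": {
  "fingers": [1,1,1,1],
  "travel": [
    [0,0,0.08],
    [0,0,0.05],
    [0,0,0.02],
    [0,0,0]
  ],
  "twist": [0,0,0,0]
}}

```text
time_s: 9.9
position: [0.4963, -0.2638, 0.028]
tool_rot: [[-0.277, 0.961, -0.0], [0.961, 0.277, -0.0], [0.0, -0.0, -1.0]]
ft_force: [-2.6, 1.6, 5.5]
grip_width: 0.0126
gripper_force: 60.7
```

Request:
{"method": "step_arm", "body": {
  "fingers": [1,1],
  "travel": [
    [0,0,0.01],
    [0,0,0]
  ],
  "twist": [0,0]
}}

```text
time_s: 10.15
position: [0.4963, -0.2638, 0.0279]
tool_rot: [[-0.277, 0.961, 0.0], [0.961, 0.277, -0.0], [-0.0, 0.0, -1.0]]
ft_force: [-6.5, 3.8, 14.4]
grip_width: 0.0133
gripper_force: 62.2
```

Request:
{"method": "step_arm", "body": {
  "fingers": [1,1,1,1,1],
  "travel": [
    [0,0,-0.012],
    [0,0.04,0],
    [0,0.04,0],
    [0,0.02,0],
    [0,0,0]
  ],
  "twist": [0,0,0,0,0]
}}

```text
time_s: 10.78
position: [0.5063, -0.2617, 0.028]
tool_rot: [[-0.277, 0.961, 0.0], [0.961, 0.277, -0.001], [-0.001, 0.0, -1.0]]
ft_force: [-2.5, -0.8, 5.0]
grip_width: 0.0131
gripper_force: 60.9
```

Request:
{"method": "step_arm", "body": {
  "fingers": [1,1],
  "travel": [
    [0,0.01,0],
    [0,0,0]
  ],
  "twist": [0,0]
}}

```text
time_s: 11.02
position: [0.507, -0.2615, 0.028]
tool_rot: [[-0.277, 0.961, -0.0], [0.961, 0.277, -0.001], [-0.001, -0.0, -1.0]]
ft_force: [-4.8, -1.4, 5.1]
grip_width: 0.0131
gripper_force: 60.9
```

Request:
{"method": "step_arm", "body": {
  "fingers": [1,1],
  "travel": [
    [0,0.01,0],
    [0,0,0]
  ],
  "twist": [0,0]
}}

```text
time_s: 11.28
position: [0.5079, -0.2612, 0.028]
tool_rot: [[-0.277, 0.961, -0.0], [0.961, 0.277, -0.001], [-0.001, -0.0, -1.0]]
ft_force: [-4.9, -1.6, 5.8]
grip_width: 0.0131
gripper_force: 60.9
```

Request:
{"method": "step_arm", "body": {
  "fingers": [1,1],
  "travel": [
    [0,0.01,0],
    [0,0,0]
  ],
  "twist": [0,0]
}}

```text
time_s: 11.52
position: [0.5082, -0.2612, 0.028]
tool_rot: [[-0.277, 0.961, -0.002], [0.961, 0.277, -0.001], [-0.001, -0.002, -1.0]]
ft_force: [-9.5, -3.7, 6.8]
grip_width: 0.0132
gripper_force: 61.2
```

Request:
{"method": "step_arm", "body": {
  "fingers": [1,1],
  "travel": [
    [0,0.01,0],
    [0,0,0]
  ],
  "twist": [0,0]
}}

```text
time_s: 11.78
position: [0.5083, -0.2611, 0.0281]
tool_rot: [[-0.278, 0.961, -0.004], [0.961, 0.278, -0.002], [-0.001, -0.004, -1.0]]
ft_force: [-14.2, -5.2, 9.4]
grip_width: 0.0129
gripper_force: 61.6
```

Request:
{"method": "step_arm", "body": {
  "fingers": [0.6,0.45,0.45,0.45],
  "travel": [
    [0,0,0],
    [0,-0.015,0],
    [0,0,0],
    [0,0,0]
  ],
  "twist": [0,0,0,0]
}}

```text
time_s: 12.28
position: [0.5087, -0.2604, 0.0274]
tool_rot: [[-0.277, 0.961, 0.0], [0.961, 0.277, 0.0], [-0.0, 0.0, -1.0]]
ft_force: [0.2, -0.2, 0.9]
grip_width: 0.0231
gripper_force: 0.0
```

```bash
python3 - <<'E'
from h import *
c=optics.get_calibration('wrist'); im,d=optics.get_image('wrist'); cv2.imwrite('pics/w3.png',im)
go((.5,-.26))
E
```

```text
t 12.32 pos [ 0.5087 -0.2604  0.0275] yaw 16.09 zax [ 0.  0. -1.] shift x100mm [ 0.028 -0.082 -0.   ] twist None F [-0.7 -0.3  1.2] w 0.023 gf 0.0
```

View pics/w3.png

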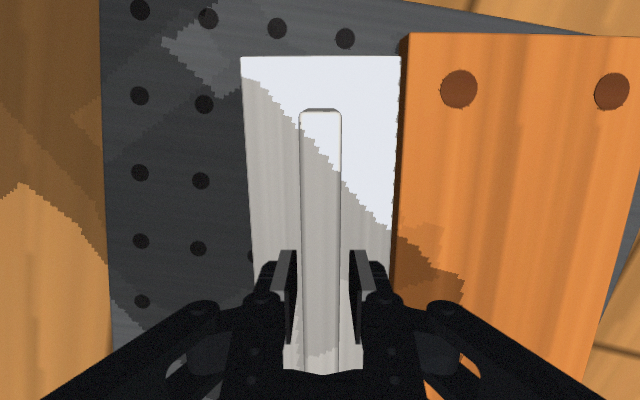

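The straightedge sits against the board, with its edge at column ~400 over the whole visible length and both pads clear. Next I retreat straight up and measure from above.

Request:
{"method": "step_arm", "body": {
  "fingers": [0.45,0.45,0.45,0.45,0.45,0.45,0.45],
  "travel": [
    [0,0,-0.15],
    [0,0,-0.3],
    [0,0,-0.4],
    [0,0,-0.4],
    [0,0,-0.5],
    [0,0,-0.4],
    [0,0,0]
  ],
  "twist": [0,0,0,0,0,0,0]
}}

```text
time_s: 13.2
position: [0.5092, -0.2609, 0.2468]
tool_rot: [[-0.277, 0.961, 0.006], [0.961, 0.277, -0.005], [-0.006, 0.004, -1.0]]
ft_force: [-0.7, -0.3, -1.2]
grip_width: 0.0232
gripper_force: 0.0
```

```bash
python3 - <<'E'
from h import *
c=optics.get_calibration('wrist'); im,d=optics.get_image('wrist'); cv2.imwrite('pics/w4.png',im)
for q in ['guide','board']:
  for r in models.trace('wrist',q)[:2]:
    P=cloud(c,r['mask'],d)
    for lo,hi in [(.018,.03),(.028,.04),(.05,.064)]:
        p=P[(P[:,2]>lo)&(P[:,2]<hi)]
        if len(p)>100: print(q,r['confidence'],lo,len(p),rect(p),np.median(p[:,2]))
go((.5,-.26))
E
```

```text
guide 0.81 0.018 675 (array([ 283.6, -480.1]), array([140. ,  13.7]), 8.29) 0.0241935829610615
guide 0.81 0.028 714 (array([ 284.8, -480. ]), array([140.3,  13.6]), 8.32) 0.034046578223889956
guide 0.61 0.018 8044 (array([ 508.3, -260.2]), array([179.9,  64.4]), -73.79) 0.023864535585080726
guide 0.61 0.05 2005 (array([ 507.8, -260.3]), array([139.9,  13.5]), -73.79) 0.05773370623094132
board 0.83 0.028 17746 (array([ 587.5, -240.2]), array([200.3, 100.3]), -74.16) 0.033872074454521256
t 13.35 pos [ 0.5081 -0.2601  0.2421] yaw 16.08 zax [-0.001  0.001 -1.   ] shift x100mm [ 0.024 -0.077  0.   ] twist None F [-0.5  1.1 -0. ] w 0.0236 gf 0.0
```

View pics/w4.png

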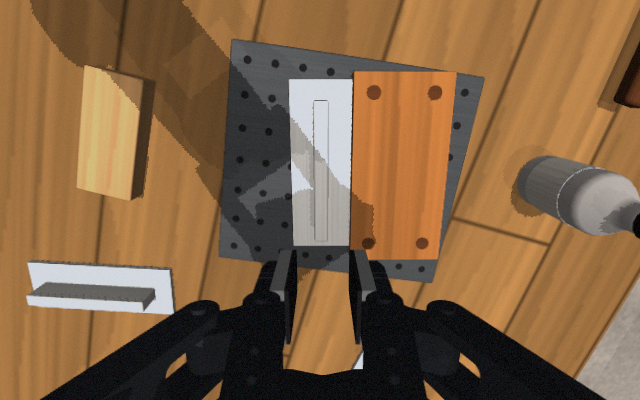

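Measured offset of the guide in the board frame is x ≈ -82 mm, y ≈ -3 mm, with an angle difference of about 0.4°, so it is flush. Next is the switch.

Request:
{"method": "step_arm", "body": {
  "fingers": [1,1,1,1,1,1,1,1,1,1],
  "travel": [
    [0.3,0.15,0],
    [0.5,0.25,0],
    [0.5,0.25,0],
    [0.5,0.25,0],
    [0.5,0.25,0],
    [0.5,0.25,0],
    [0.5,0.25,0],
    [0.5,0.25,0],
    [0.3,0.15,0],
    [0,0,0]
  ],
  "twist": [0,0,0,0,0,0,0,0,0,-0.027]
}}

```text
time_s: 14.6
position: [0.5914, 0.1927, 0.2407]
tool_rot: [[-0.362, 0.932, -0.003], [0.932, 0.362, -0.0], [0.001, -0.003, -1.0]]
ft_force: [-0.1, -1.0, 0.3]
grip_width: -0.0003
gripper_force: 0.0
```

```bash
python3 - <<'E'
from h import *
c=optics.get_calibration('wrist'); im,d=optics.get_image('wrist'); cv2.imwrite('pics/w5.png',im)
for q in ['trip_box','trip_lever']:
  for r in models.trace('wrist',q)[:2]:
    P=cloud(c,r['mask'],d)
    for lo,hi in [(.055,.062),(.06,.07),(.12,.155)]:
        p=P[(P[:,2]>lo)&(P[:,2]<hi)]
        if len(p)>100: print(q,r['confidence'],lo,len(p),rect(p),np.median(p[:,2]))
for r in models.landmark_of('wrist','lever_bar')[:1]: print(r,onz(c,[r['point']],.139))
go((.585,.286),None,20.9)
E
```

```text
trip_box 0.9 0.055 13476 (array([552.7, 272. ]), array([171.1,  90.6]), 20.43) 0.06075177477236646
trip_box 0.9 0.06 14575 (array([552.7, 272.1]), array([168. ,  88.4]), 20.38) 0.06121109012596465
trip_box 0.9 0.12 2997 (array([541.4, 267.7]), array([70.1, 17.6]), -69.46) 0.14769125528438526
trip_lever 0.91 0.12 2867 (array([541.5, 268. ]), array([68.6, 17.3]), -69.78) 0.14777626285151269
{'point': [292.4, 76.6], 'confidence': 0.83} [[0.54106957 0.26728738 0.139     ]]
t 14.8 pos [0.5917 0.19   0.2417] yaw 20.83 zax [-0.002 -0.    -1.   ] shift x100mm [ 0.921  0.279 -0.   ] twist -0.0004 F [-0.2  0.5  0.7] w -0.0002 gf 0.0
```

View pics/w5.png

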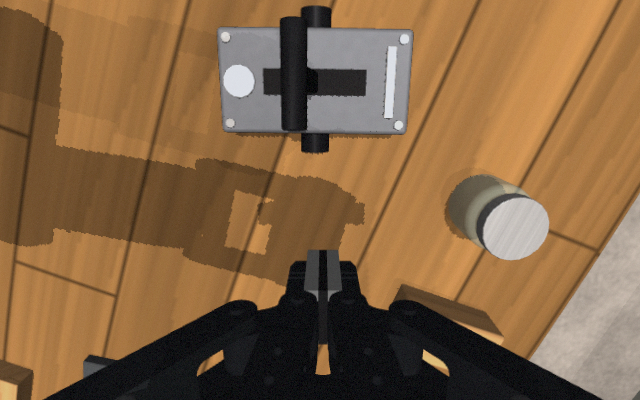

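Request:
{"method": "step_arm", "body": {
  "fingers": [1,1,1,1,1,1,1,1],
  "travel": [
    [0.3,0.11,0],
    [0.3,0.11,0],
    [0.3,0.11,0],
    [0,0,0],
    [0,0,0.4],
    [0,0,0.4],
    [0,0,0.4],
    [0,0,0]
  ],
  "twist": [0,0,0,0.002,0,0,0,0]
}}

```text
time_s: 15.8
position: [0.5895, 0.2844, 0.1199]
tool_rot: [[-0.349, 0.937, -0.006], [0.937, 0.349, -0.002], [0.0, -0.007, -1.0]]
ft_force: [-0.2, -0.3, 0.0]
grip_width: 0.0004
gripper_force: 0.0
```

Request:
{"method": "step_arm", "body": {
  "fingers": [1,1,1,1,1,1],
  "travel": [
    [0,-0.1,0],
    [0,-0.1,0],
    [0,-0.1,0],
    [0,-0.1,0],
    [0,-0.08,0],
    [0,0,0]
  ],
  "twist": [0,0,0,0,0,0]
}}

```text
time_s: 16.55
position: [0.545, 0.2691, 0.1227]
tool_rot: [[-0.352, 0.936, -0.001], [0.936, 0.352, -0.0], [0.0, -0.001, -1.0]]
ft_force: [0.4, -0.7, -0.4]
grip_width: -0.0001
gripper_force: 0.0
```

```bash
cat > lev.py <<'E'
from h import *
b=np.array([.5527,.272]); a=np.radians(20.4); ux=np.array([np.cos(a),np.sin(a)]); uy=np.array([-ux[1],ux[0]])
def lever(cams=('top','side')):
  for n in cams:
    c=optics.get_calibration(n); im,d=optics.get_image(n)
    v,u=np.mgrid[0:400,0:640]; P=cloud(c,np.ones((400,640),bool),d); 
    for r in models.trace(n,'trip_lever')+models.trace(n,'trip_box'):
        P=cloud(c,r['mask'],d); q=np.c_[(P[:,:2]-b)@ux,(P[:,:2]-b)@uy,P[:,2]]
        q=q[(q[:,2]>.118)&(q[:,2]<.155)&(abs(q[:,1])<.037)&(abs(q[:,0])<.06)]
        if len(q)>20: print(n,round(r['confidence'],2),len(q),'x range',np.round(np.percentile(q[:,0],[3,50,97])*1000,1),'z',np.round(np.percentile(q[:,2],[50,97])*1000,1))
lever()
s=monitor.observe()['position']; print('tcp box x,y',((s[:2]-b)@ux*1000).round(1),((s[:2]-b)@uy*1000).round(1)); go((.5,.2))
E
python3 lev.py
```

```text
top 0.4 41 x range [-39.3 -34.6 -27.1] z [141.6 145.6]
top 0.79 80 x range [-40.5 -33.   -5.2] z [140.5 145.6]
side 0.84 73 x range [-39.7 -36.  -28. ] z [139.4 145.8]
tcp box x,y -7.5 -0.1
t 16.85 pos [0.5457 0.2693 0.1224] yaw 20.58 zax [-0. -0. -1.] shift x100mm [-0.488 -0.671  0.   ] twist None F [ 0.4 -0.4 -0.5] w 0.0002 gf 0.0
```

Request:
{"method": "step_arm", "body": {
  "fingers": [1,1,1,1],
  "travel": [
    [0,-0.04,0],
    [0,-0.03,0],
    [0,-0.02,0],
    [0,0,0]
  ],
  "twist": [0,0,0,0]
}}

```text
time_s: 17.35
position: [0.537, 0.266, 0.1226]
tool_rot: [[-0.352, 0.936, -0.0], [0.936, 0.352, -0.0], [0.0, -0.0, -1.0]]
ft_force: [0.7, 0.6, -0.8]
grip_width: -0.0
gripper_force: 0.3
```

Request:
{"method": "step_arm", "body": {
  "fingers": [1,1,1],
  "travel": [
    [0,-0.02,0],
    [0,0,0],
    [0,0,0]
  ],
  "twist": [0,0,0]
}}

```text
time_s: 17.73
position: [0.5352, 0.2654, 0.1226]
tool_rot: [[-0.351, 0.936, -0.0], [0.936, 0.351, -0.0], [0.0, -0.0, -1.0]]
ft_force: [1.0, -0.6, -0.1]
grip_width: 0.0003
gripper_force: 0.4
```

Request:
{"method": "step_arm", "body": {
  "fingers": [1,1,1],
  "travel": [
    [0,-0.02,0],
    [0,0,0],
    [0,0,0]
  ],
  "twist": [0,0,0]
}}

```text
time_s: 18.1
position: [0.5338, 0.2648, 0.1226]
tool_rot: [[-0.351, 0.936, 0.001], [0.936, 0.351, 0.0], [-0.0, 0.001, -1.0]]
ft_force: [4.7, 1.9, -1.1]
grip_width: 0.0001
gripper_force: 2.0
```

Request:
{"method": "step_arm", "body": {
  "fingers": [1,1,1],
  "travel": [
    [0,-0.02,0],
    [0,0,0],
    [0,0,0]
  ],
  "twist": [0,0,0]
}}

```text
time_s: 18.48
position: [0.5335, 0.2646, 0.123]
tool_rot: [[-0.351, 0.936, 0.005], [0.936, 0.351, 0.002], [-0.0, 0.005, -1.0]]
ft_force: [10.4, 4.6, -3.7]
grip_width: 0.0001
gripper_force: 4.8
```

```bash
python3 lev.py
```

```text
top 0.84 70 x range [-50.7 -44.9 -34.3] z [136.2 142.3]
side 0.93 97 x range [-49.9 -45.8 -36.2] z [136.3 141.2]
tcp box x,y -20.6 -0.3
t 18.77 pos [0.5335 0.2646 0.123 ] yaw 20.57 zax [ 0.005  0.002 -1.   ] shift x100mm [-0.487 -0.541 -0.003] twist None F [10.5  4.8 -4.2] w -0.0002 gf 4.8
```

Request:
{"method": "step_arm", "body": {
  "fingers": [1,1,1,1,1,1,1,1,1],
  "travel": [
    [0,0.2,0],
    [0,0,-0.3],
    [0,0,-0.3],
    [0,-0.45,0],
    [0,-0.45,0],
    [0,0,0],
    [0,0,0.3],
    [0,0,0.3],
    [0,0,0]
  ],
  "twist": [0,0,0,0,0,0,0,0,0]
}}

```text
time_s: 19.9
position: [0.4653, 0.2391, 0.121]
tool_rot: [[-0.351, 0.936, -0.005], [0.936, 0.351, -0.001], [0.0, -0.005, -1.0]]
ft_force: [0.9, 0.4, 1.1]
grip_width: 0.0001
gripper_force: 0.0
```

```bash
python3 lev.py
```

```text
top 0.57 36 x range [-50.3 -44.2 -33.9] z [137.  142.1]
side 0.6 91 x range [-50.6 -45.8 -37.5] z [136.9 141. ]
side 0.75 98 x range [-50.6 -45.6 -36.7] z [136.5 140.9]
tcp box x,y -92.1 -0.4
t 20.2 pos [0.4665 0.2395 0.1235] yaw 20.58 zax [ 0.002  0.    -1.   ] shift x100mm [-0.488  0.175  0.   ] twist None F [0.3 0.7 0.5] w 0.0001 gf 0.0
```

Request:
{"method": "step_arm", "body": {
  "fingers": [1,1,1,1,1,1,1,1,1,1],
  "travel": [
    [0,0.12,0],
    [0,0.12,0],
    [0,0.12,0],
    [0,0.12,0],
    [0,0.12,0],
    [0,0.12,0],
    [0,0.12,0],
    [0,0.12,0],
    [0,0.1,0],
    [0,0,0]
  ],
  "twist": [0,0,0,0,0,0,0,0,0,0]
}}

```text
time_s: 21.45
position: [0.5662, 0.2769, 0.1224]
tool_rot: [[-0.351, 0.936, 0.001], [0.936, 0.351, 0.0], [-0.0, 0.001, -1.0]]
ft_force: [-0.4, 0.7, 0.1]
grip_width: -0.0001
gripper_force: 0.0
```

Request:
{"method": "step_arm", "body": {
  "fingers": [1,1,1],
  "travel": [
    [0,0.03,0],
    [0,0.02,0],
    [0,0,0]
  ],
  "twist": [0,0,0]
}}

```text
time_s: 21.82
position: [0.57, 0.2784, 0.1226]
tool_rot: [[-0.351, 0.936, 0.0], [0.936, 0.351, 0.0], [0.0, 0.0, -1.0]]
ft_force: [-0.5, -1.6, -0.3]
grip_width: -0.0004
gripper_force: 0.5
```

Request:
{"method": "step_arm", "body": {
  "fingers": [1,1,1],
  "travel": [
    [0,0.02,0],
    [0,0,0],
    [0,0,0]
  ],
  "twist": [0,0,0]
}}

```text
time_s: 22.2
position: [0.5708, 0.2787, 0.1225]
tool_rot: [[-0.352, 0.936, -0.003], [0.936, 0.352, -0.001], [-0.0, -0.003, -1.0]]
ft_force: [-6.5, -2.2, 1.4]
grip_width: 0.0001
gripper_force: 3.7
```

Request:
{"method": "step_arm", "body": {
  "fingers": [1,1,1],
  "travel": [
    [0,0.02,0],
    [0,0,0],
    [0,0,0]
  ],
  "twist": [0,0,0]
}}

```text
time_s: 22.58
position: [0.5711, 0.2789, 0.1224]
tool_rot: [[-0.352, 0.936, -0.007], [0.936, 0.352, -0.003], [-0.0, -0.007, -1.0]]
ft_force: [-14.7, -5.9, 6.0]
grip_width: -0.0004
gripper_force: 8.1
```

Request:
{"method": "step_arm", "body": {
  "fingers": [1,1,1,1,1,1],
  "travel": [
    [0,-0.3,0],
    [0,-0.3,0],
    [0,0,-0.4],
    [0,0,-0.4],
    [0,0,-0.4],
    [0,0,0]
  ],
  "twist": [0,0,0,0,0,0]
}}

```text
time_s: 23.32
position: [0.5189, 0.2591, 0.2461]
tool_rot: [[-0.352, 0.936, 0.008], [0.936, 0.351, 0.002], [-0.001, 0.008, -1.0]]
ft_force: [0.0, 0.0, 0.0]
grip_width: -0.0
gripper_force: 0.0
```

```bash
python3 - <<'E'
from lev import *
for n in ['top','side']:
    c=optics.get_calibration(n); im,d=optics.get_image(n)
    cv2.imwrite(f'pics/{n}F.png',im)
    for q in ['guide','board']:
      for r in models.trace(n,q):
        P=cloud(c,r['mask'],d); P=P[(P[:,2]>.016)&(P[:,2]<.04)]
        if len(P)>100: print(n,q,rect(P))
E
```

```text
top 0.77 150 x range [31.  38.6 48.2] z [136.6 141.5]
top 0.71 151 x range [31.1 38.6 48.2] z [136.6 141.5]
top 0.66 128 x range [30.7 38.  46.8] z [136.7 141.7]
side 0.66 98 x range [30.6 36.2 45.7] z [134.  141.2]
side 0.93 106 x range [30.7 35.9 45.7] z [134.6 141.1]
side 0.42 98 x range [30.6 35.8 45.6] z [134.3 141.2]
tcp box x,y -37.8 -0.2
t 23.62 pos [0.5174 0.2586 0.2415] yaw 20.58 zax [-0.002 -0.    -1.   ] shift x100mm [-0.488 -0.369  0.001] twist None F [-0.2  0.3  0. ] w 0.0002 gf 0.0
top guide (array([ 284.7, -483.9]), array([139.9,  17.4]), 12.79)
top guide (array([ 507. , -256.4]), array([180.4,  66.7]), -73.99)
top guide (array([ 656.5, -540.4]), array([140.3,  19. ]), 85.31)
top board (array([ 588.4, -235.3]), array([199.7, 105.6]), -73.96)
side guide (array([ 508.2, -258.4]), array([183.4,  66.1]), -74.19)
side guide (array([ 655.2, -545.7]), array([140. ,  16.7]), 83.36)
side guide (array([ 286.3, -486.6]), array([139.6,  15. ]), 13.63)
side board (array([ 593.3, -237.3]), array([203.2, 115.8]), -73.85)
```

View pics/sideF.png

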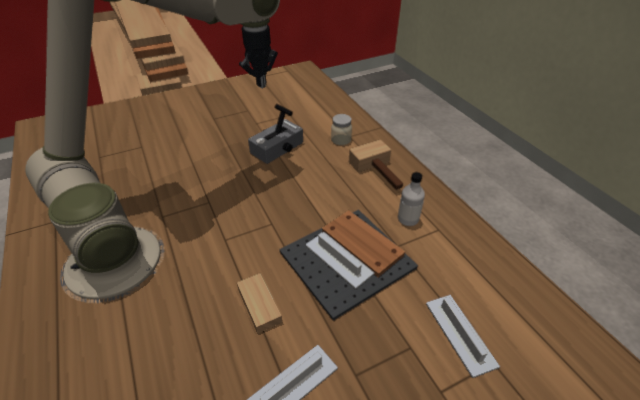

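The straightedge lies flush at (340,258) and the lever leans fully to the on end at (283,115). The bystanders have not moved and the arm is clear of everything, so I hand in.

```bash
python3 -c "
from rig import close_job
print(close_job())"
```

```text
the job is handed in; nothing more can be done
None
```

I handed the job in at about 24 s of the 64 s limit: the straightedge lies flush on the plate, about 3 mm off centre, and the lever was pushed to its off stop and then thrown to its on stop; no verdict came back from the judge.

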